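Press the screw covers home in order

TASK

Finish the plywood shelf panel: with a fingertip, gently press the red screw cover fully home, then the yellow one, then the blue one, in that order. Leave the white cover standing proud, because its screw must still be tightened. Only press: do not pull or lift anything, and leave the tools and other things where they are.

Things in the scene. Friction and masses are not known exactly. Their poses are not given: they have to be found in the camera images.
- panel: plywood shelf panel, 270 (x) x 420 (y) x 18 mm, on two battens along its short edges (the +y and -y ends); does not move; origin under its centre on the bench, its top face is 60 mm above the origin
- red_top (a point): centre of the top face of the red plastic screw cover, a flat disc 34 mm across and 6 mm thick on a stem that sits by friction in a hole of the panel; z is up. The point moves with the cap: 66 mm above the bench when the cap is fully home (disc lying on the panel), 72 to 74 mm as it stands proud at the start
- red_cap (a joint): how far the red cap is pushed in, m: 0 to 0.002 at the start (standing proud), 0.008 fully home at the stop; below 0 it is being pulled out. It slides straight down against a steady friction of about 4 N and stays where it is left; it bears up to 30 N
- red_hole: screw hole under the red cap, fixed in the panel; origin on the panel's top face, in the hole's axis
- yellow_top (a point): centre of the top face of the yellow plastic screw cover, a flat disc 34 mm across and 6 mm thick on a stem that sits by friction in a hole of the panel; z is up. The point moves with the cap: 66 mm above the bench when the cap is fully home (disc lying on the panel), 72 to 74 mm as it stands proud at the start
- yellow_cap (a joint): how far the yellow cap is pushed in, m: 0 to 0.002 at the start (standing proud), 0.008 fully home at the stop; below 0 it is being pulled out. It slides straight down against a steady friction of about 4 N and stays where it is left; it bears up to 30 N
- yellow_hole: screw hole under the yellow cap, fixed in the panel; origin on the panel's top face, in the hole's axis
- blue_top (a point): centre of the top face of the blue plastic screw cover, a flat disc 34 mm across and 6 mm thick on a stem that sits by friction in a hole of the panel; z is up. The point moves with the cap: 66 mm above the bench when the cap is fully home (disc lying on the panel), 72 to 74 mm as it stands proud at the start
- blue_cap (a joint): how far the blue cap is pushed in, m: 0 to 0.002 at the start (standing proud), 0.008 fully home at the stop; below 0 it is being pulled out. It slides straight down against a steady friction of about 4 N and stays where it is left; it bears up to 30 N
- blue_hole: screw hole under the blue cap, fixed in the panel; origin on the panel's top face, in the hole's axis
- white_top (a point): centre of the top face of the white plastic screw cover, a flat disc 34 mm across and 6 mm thick on a stem that sits by friction in a hole of the panel; z is up. The point moves with the cap: 66 mm above the bench when the cap is fully home (disc lying on the panel), 72 to 74 mm as it stands proud at the start
- white_cap (a joint): how far the white cap is pushed in, m: 0 to 0.002 at the start (standing proud), 0.008 fully home at the stop; below 0 it is being pulled out. It slides straight down against a steady friction of about 4 N and stays where it is left; it bears up to 30 N
- white_hole: screw hole under the white cap, fixed in the panel; origin on the panel's top face, in the hole's axis
- pencil: flat green carpenter's pencil, 140 x 14 x 8 mm, lying on the middle of the panel along its x, loose; origin at its underside, near the middle
- screw_jar: clear jar with a steel cap, 40 mm across, 50 mm tall, standing on the panel near its +y end, loose; origin under its centre
- screwdriver: grey screwdriver, 180 mm long, lying on the panel near its -y end, loose; origin at its underside, near the middle
- drill: plum cordless drill standing on its battery on the bench, about 205 mm tall, 200 mm long, loose; origin under its foot
- tape_measure: grey tape measure, 65 x 36 x 62 mm, on the bench, loose; origin under its centre
- tape_roll: roll of masking tape lying flat on the bench, 96 mm across, 24 mm high, loose; origin under its centre
- mug: blue mug, 80 mm across, 90 mm tall, on the bench, loose; origin under its centre

How it is judged:
On the way, in this order (a step that is already met when the one before it is completed fails the run):
1. the red cap is pressed home (value of joint red_cap above 0.006 m), for 0.1 s.
2. the yellow cap is pressed home (value of joint yellow_cap above 0.006 m), for 0.1 s.
3. the blue cap is pressed home (value of joint blue_cap above 0.006 m), for 0.1 s.
At the end, for the whole second after the job is handed in: The red, yellow and blue caps are each pushed in at least 6 mm of 8 mm (within 2 mm of fully home), the white cap is in by less than 4 mm, and the other things are within 25 mm of where they stood (value of joint each of red_cap, yellow_cap, blue_cap above 0.006 m and value of joint white_cap between -0.002 and 0.004 m and distance of each of pencil, screw_jar, screwdriver, drill, tape_measure, tape_roll, mug from where it was at the start of the episode below 0.025 m); the robot touches nothing.
It fails at once if the white cap is pressed in (past 4 mm) (value of joint white_cap above 0.004 m).
It fails at once if out of order: yellow is pressed before red is home, or blue before yellow is home ((value of joint yellow_cap above 0.004 m and value of joint red_cap below 0.005 m) or (value of joint blue_cap above 0.004 m and value of joint yellow_cap below 0.005 m)).
It fails at once if a cap is pulled up out of its hole (2 mm or more above its zero) (value of joint any of red_cap, yellow_cap, blue_cap, white_cap below -0.002 m).
It fails at once if a cap is pressed harder than 30 N (contact force between anything else and red_hole above 30 N or contact force between anything else and yellow_hole above 30 N or contact force between anything else and blue_hole above 30 N or contact force between anything else and white_hole above 30 N).
It fails at once if another thing is shifted or lifted by more than 25 mm (distance of any of pencil, screw_jar, screwdriver, drill, tape_measure, tape_roll, mug from where it was at the start of the episode above 0.025 m).
It also fails if it takes over 42 s, if anything falls off the work surface, if the arm or the gripper's body presses on something with over 40 N, if the wrist force passes 120 N, or if a joint passes its speed limit or range.

ROBOT

A 6-joint arm with a two-finger parallel gripper is mounted at the origin on the work surface. World frame = base frame: x ahead of the robot, y to its left, z up, the work surface at z = 0. Lengths are in m, angles in rad, forces in N, time in s.
With the tool pointing down it reaches from about 0.275 to 0.775 m from the base axis. Payload 14.6 kg.
Tool frame: the origin (TCP) lies on the front face of the gripper's body, between the roots of the fingers; the fingertips stand 73 mm ahead of it and the grasp point (between the pads) lies 54 mm ahead of it; y points along the fingers, x is the direction in which the jaws open and shut, and the axes are right-handed (so a half turn about y gives the same grasp; the last joint's range is limited). The gripper opens to 85 mm and grips with 20 to 120 N. Pads are 22 mm wide; open, the fingers measure 114 mm over their backs; the gripper's body (76 mm by 85 mm) begins 54 mm behind the grasp point. The pads swing forward as they close: fully open they stand 13 mm farther back than shut.
Start: joints at [1.172, 0.263, -0.048, 1.259, 0, 1.415], TCP at [0.127, 0.509, 0.304] pointing down, gripper open.
Joint ranges: [-2.65, 2.65], [-0.89, 1.7], [-1.18, 1.37], [-2.13, 2.11], [-1.35, 1.29], [-3.14, 3.14]. Speed limits (rad/s): [1.89, 1.89, 2.57, 2.79, 3.14, 3.14].

INTERFACE

Orientations are given as [roll, pitch, yaw] about the fixed x, y, z axes, in that order (R = Rz(yaw) Ry(pitch) Rx(roll)).
In Python, from plant import get_state, optics, workorder, spotter gives the robot as it stands.
- The arm moves only by the shell command python3 -m pendant 'ROWS' [FORCE]. ROWS is JSON, a list of rows, each an object of numbers: "ax", "ay", "az": the turn, a rotation vector about the tool's x, y, z in degrees; "x", "y", "z": the shift along the tool's x, y, z in mm; "fingers": the opening, from 0 (shut) to 1 (fully open). In form: [{"ax": .., "ay": .., "az": .., "x": .., "y": .., "z": .., "fingers": ..}, ...]. A call has 1 to 5 rows; each row shifts and turns the commanded pose from where the row before left it, along the tool's axes as they then stand; what a row does not reach is not made up. A row lasts 1/8 s, in which the tool goes at most 62.5 mm and 10.7 degrees, less where a joint would pass 70% of its speed; a pose out of reach is approached as far as the arm can. A call is refused whole if a number of a shift passes 62.5 or a number of a turn 10.7, either way. A call with a gripper value outside its range is refused whole. The fingers move at their own pace and stop on an object; FORCE is the grip in N (left out, the last holds). Time passes only in rows, so rows that do not move let the fingers close. It gives the time, the measured TCP pose, the force and the opening at its end, in the units of the state.
- get_state(): the state, without advancing time (a new reading comes with each control period).
- optics.snapshot(name): name is "side" or "top" or "wrist"; returns a dict with "color" (480x640x3 uint8, red, green, blue), "mtx" (3x3 intrinsics, pixels), "xyz" and "orientation" of the camera in the world; the wrist camera has in their place "tool_from_camera" (4x4, takes a point from camera to tool coordinates, whose origin is the TCP and whose axes are the tool frame's). Camera axes: x right, y down, z forward; pixel columns grow to the right and rows downward; lengths in m; the calibration is good to about 2 mm. The wrist camera is an equidistant fisheye: a pixel r from the principal point sees the ray r / f radians off the axis. A picture is of the moment at which its call begins: read the wrist's pose just before it. There is no depth.
- workorder.sign_off(): hands the job in, once; it reports no verdict.
Trained networks look in the newest picture that a camera, given by its name, has taken for a name from the list of things; names that differ only in an ending like _2 or _b are one class to them, and where a whole thing is asked for, a point or a joint stands for the part that bears it (a point fixed in the world has none). Each returns a list of dicts, best first, with "conf" (0 to 1); they miss things now and then, are a little off and sometimes report something else, mostly with a low value. They report only what shows in the picture. A call takes as long as a camera call.
- spotter.masks_of(label, camera): "region" (480x640 bool, what is visible of it) and "location" ([column, row] in pixels, amid what is visible of it).
- spotter.pinpoint(label, camera): "location" ([column, row] in pixels: a listed point, or the origin of a listed thing).
The state is a dict: "clock": time; "joints": joint angles; "joint_vel": joint speeds; "joint_torque": joint torques, N m; "tool_pos": TCP position; "ee_rot": TCP orientation; "wrist_force": force on the tool from outside, world axes, zero at the start; "moment": the same for the moment, N m; "opening": finger opening in m.
Only numpy, scipy, OpenCV 4.12 (cv2) and the standard library are available. Lean on these libraries where they do the work, as an engineer would, in place of code of your own. Each camera call takes 0.05 s, during which the arm holds its last target.

## Working session

There is one attempt and no reset: what is moved stays moved. The work goes in short steps, Python scripts to look and compute and a shell command to move; the robot and the scene stay as the last step left them, time stands still between calls to the robot, and variables do not carry over. Pictures are saved under pics/ and viewed, and the job is handed in when it is done.

```bash
mkdir -p pics; ls
cat > h.py <<'E'
import numpy as np, cv2
from scipy.spatial.transform import Rotation as R
from plant import get_state, optics, workorder, spotter
def snap(name, fn=None):
    s=optics.snapshot(name)
    if fn: cv2.imwrite('pics/'+fn, s['color'][:,:,::-1])
    return s
def px2z(s,p,z):
    K=np.array(s['mtx']); d=np.linalg.inv(K)@[p[0],p[1],1]
    o=np.array(s['orientation']); Rm=o if o.shape==(3,3) else R.from_euler('xyz',o).as_matrix()
    d=Rm@d; c=np.array(s['xyz']); return c+d*(z-c[2])/d[2]
E
python3 - <<'E'
from h import *
st=get_state(); print(st)
for n in ('top','side'):
    s=snap(n,n+'0.png'); print(n,s['mtx'],s['xyz'],s['orientation'])
    for c in ('red','yellow','blue','white'):
        for q in spotter.pinpoint(c+'_top',n)[:2]: print(c,q['conf'],q['location'],px2z(s,q['location'],.073).round(4))
        for q in spotter.masks_of(c+'_cap',n)[:2]: print('  mask',q['conf'],q['location'],q['region'].sum(),px2z(s,q['location'],.072).round(4))
E
```

```text
pics
{'clock': 0.0, 'joints': array([ 1.17167669e+00,  2.63526705e-01, -4.89808871e-02,  1.25936434e+00,
       -4.37332713e-05,  1.41548016e+00]), 'joint_vel': array([-0.00026981,  0.0003185 ,  0.00043409, -0.00039375,  0.00151297,
       -0.000443  ]), 'joint_torque': array([-6.07788716e-04, -6.37606788e+01,  3.84567440e+01,  1.38059759e-02,
       -8.88978184e-05, -2.81541105e-05]), 'tool_pos': array([0.12667421, 0.50927694, 0.30340695]), 'ee_rot': array([-1.57067315e+00,  1.06941929e-03,  1.32699295e+00]), 'wrist_force': array([ 0.08968021, -0.00147663,  0.55029129]), 'moment': array([-0.03324478, -0.02309478,  0.04164829]), 'opening': 0.08538730955971478}
top [[611.8581902    0.         330.35666215]
 [  0.         611.8581902  237.34814697]
 [  0.           0.           1.        ]] [ 0.44886877 -0.01429573  1.40348114] [-3.06327113  0.02356633 -1.55893364]
red 0.71 [389.2, 209.4] [ 0.6155 -0.1096  0.073 ]
  mask 0.43 [390.6, 209.5] 191 [ 0.6154 -0.1127  0.072 ]
yellow 0.69 [268.7, 218.2] [0.5937 0.154  0.073 ]
yellow 0.6 [306.3, 200.9] [0.6326 0.072  0.073 ]
  mask 0.52 [309.5
[... 205 characters left out ...]
159.6, 213.3] [0.6023 0.3952 0.073 ]
  mask 0.48 [308.2, 241.9] 140 [0.5426 0.0666 0.072 ]
  mask 0.17 [150.7, 302.9] 705 [0.4057 0.4084 0.072 ]
side [[475.21941163   0.         325.79466524]
 [  0.         475.21941163 236.83932666]
 [  0.           0.           1.        ]] [ 0.48217678 -0.8113006   0.94127895] [-2.38083751  0.0036499  -0.05895139]
red 0.63 [342.7, 158.9] [0.5971 0.3318 0.073 ]
red 0.54 [331.6, 219.2] [0.5466 0.0766 0.073 ]
yellow 0.46 [362.7, 222.4] [0.6264 0.0597 0.073 ]
blue 0.7 [314.1, 271.6] [ 0.4935 -0.0973  0.073 ]
blue 0.25 [363.0, 272.2] [ 0.6084 -0.1063  0.073 ]
  mask 0.49 [351.0, 194.1] 261 [0.6068 0.1732 0.072 ]
white 0.59 [329.4, 222.5] [0.5401 0.0647 0.073 ]
```

View pics/top0.png

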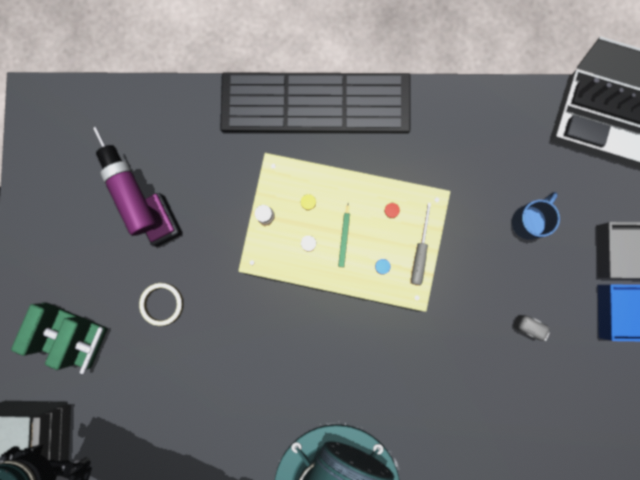

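View pics/side0.png

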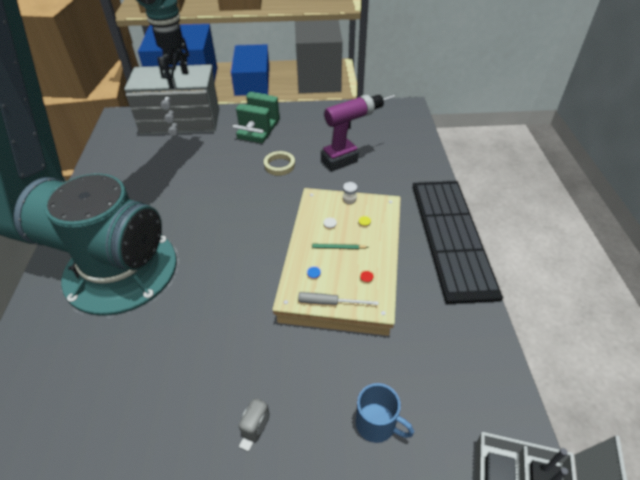

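```bash
cat >> h.py <<'E'
SEED={'top':dict(red=(392,210),yellow=(308,202),blue=(383,266),white=(308,243)),'side':dict(red=(367,277),yellow=(365,221),blue=(314,272),white=(330,223))}
def seg(img,seed):
    x,y=seed; a=cv2.cvtColor(img,cv2.COLOR_RGB2LAB).astype(float)
    y0,x0=y-16,x-16; w=a[y0:y+17,x0:x+17]
    c=np.median(a[y-2:y+3,x-2:x+3].reshape(-1,3),0)
    b=np.median(np.concatenate([w[0],w[-1],w[:,0],w[:,-1]]),0)
    t=((w-b)@(c-b))/((c-b)@(c-b))          # soft coverage 0..1
    t=np.clip(t,0,1); m=(t>.4).astype(np.uint8)
    n,l,_,_=cv2.connectedComponentsWithStats(m); m=l==l[16,16]
    m=cv2.dilate(m.astype(np.uint8),np.ones((3,3)))
    t=t*m; t[t<.15]=0; yy,xx=np.mgrid[0:33,0:33]
    return np.array([(t*xx).sum()/t.sum()+x0,(t*yy).sum()/t.sum()+y0]),t.sum()
def ray(s,p):
    K=np.array(s['mtx']); d=np.linalg.inv(K)@[p[0],p[1],1]
    d=R.from_euler('xyz',s['orientation']).as_matrix()@d; return np.array(s['xyz']),d/np.linalg.norm(d)
E
python3 - <<'E'
from h import *
S={n:snap(n) for n in('top','side')}
for c in ('red','yellow','blue','white'):
    A=np.zeros((3,3));b=np.zeros(3);o=[]
    for n in S:
        p,a=seg(S[n]['color'],SEED[n][c]); q=px2z(S[n],p,.071); o+=[p.round(1),round(a),q[:2].round(4)]
        C,d=ray(S[n],p); P=np.eye(3)-np.outer(d,d);A+=P;b+=P@C
    print(c,*o,'tri',np.linalg.solve(A,b).round(4))
ims=[]
for n,(x,y,w,h) in dict(top=(230,140,230,180),side=(270,180,145,160)).items():
    ims.append(cv2.resize(S[n]['color'][y:y+h,x:x+w],(400,int(400*h/w)),interpolation=cv2.INTER_CUBIC))
H=max(i.shape[0] for i in ims); ims=[cv2.copyMakeBorder(i,0,H-i.shape[0],0,0,0) for i in ims]
cv2.imwrite('pics/crop0.png',np.hstack(ims)[:,:,::-1])
E
```

```text
red [391.6 210. ] 184 [ 0.6143 -0.1149] [366.3 276.5] 129 [ 0.6149 -0.1181] tri [ 0.6151 -0.1152  0.0674]
yellow [307.7 201.7] 190 [0.631  0.0691] [364.3 220.2] 85 [0.6319 0.0695] tri [0.6314 0.069  0.0714]
blue [382.4 266.2] 197 [ 0.4914 -0.0954] [313.4 272.4] 137 [ 0.4918 -0.0981] tri [ 0.4917 -0.0956  0.0679]
white [308.  242.8] 182 [0.5407 0.0672] [329.5 221.6] 94 [0.5408 0.0702] tri [0.5405 0.067  0.0742]
```

View pics/crop0.png

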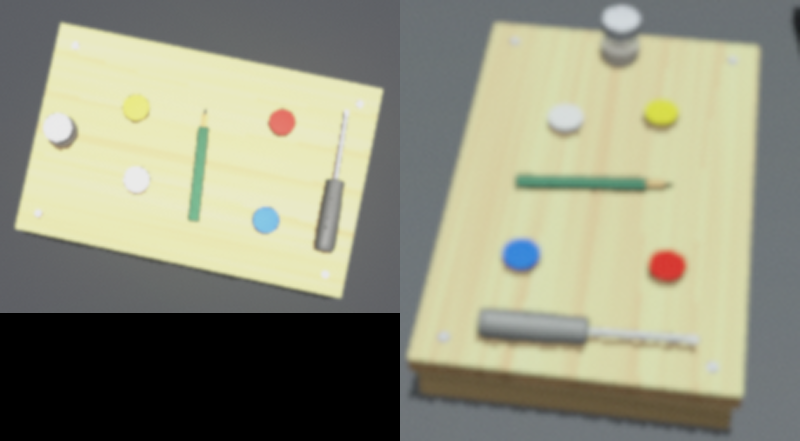

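```bash
python3 -m pendant '[{"x":-20,"z":-25,"fingers":0},{"x":-37,"z":-48,"fingers":0},{"x":-37,"z":-48,"fingers":0},{"x":-37,"z":-48,"fingers":0},{"x":-37,"z":-48,"fingers":0}]'
```

```text
schema error: expected keys ax, ay, az, x, y, z, fingers
```

```bash
python3 -m pendant '[{"ax":0,"ay":0,"az":0,"x":-20,"y":0,"z":-25,"fingers":0},{"ax":0,"ay":0,"az":0,"x":-37,"y":0,"z":-48,"fingers":0},{"ax":0,"ay":0,"az":0,"x":-37,"y":0,"z":-48,"fingers":0},{"ax":0,"ay":0,"az":0,"x":-37,"y":0,"z":-48,"fingers":0},{"ax":0,"ay":0,"az":0,"x":-37,"y":0,"z":-48,"fingers":0}]'
```

```text
clock: 1.62
tool_pos: [0.2976, 0.2925, 0.3041]
ee_rot: [-1.571, -0.001, 1.327]
wrist_force: [1.5, 0.7, -0.3]
opening: -0.0
```

```bash
python3 -m pendant '[{"ax":0,"ay":0,"az":0,"x":-37,"y":0,"z":-48,"fingers":0},{"ax":0,"ay":0,"az":0,"x":-37,"y":0,"z":-48,"fingers":0},{"ax":0,"ay":0,"az":0,"x":-37,"y":0,"z":-48,"fingers":0},{"ax":0,"ay":0,"az":0,"x":-37,"y":0,"z":-48,"fingers":0},{"ax":0,"ay":0,"az":0,"x":-37,"y":0,"z":-48,"fingers":0}]'
python3 -m pendant '[{"ax":0,"ay":0,"az":0,"x":-37,"y":0,"z":-48,"fingers":0},{"ax":0,"ay":0,"az":0,"x":-37,"y":0,"z":-48,"fingers":0},{"ax":0,"ay":0,"az":0,"x":-37,"y":0,"z":-48,"fingers":0},{"ax":0,"ay":0,"az":0,"x":-25,"y":0,"z":-24,"fingers":0},{"ax":0,"ay":0,"az":0,"x":0,"y":0,"z":0,"fingers":0}]'
```

```text
clock: 2.25
tool_pos: [0.486, 0.0546, 0.304]
ee_rot: [-1.571, -0.0, 1.327]
wrist_force: [0.9, 0.8, 0.2]
opening: 0.0004
clock: 2.88
tool_pos: [0.6161, -0.1181, 0.3029]
ee_rot: [-1.57, 0.0, 1.325]
wrist_force: [-0.6, -0.0, -0.0]
opening: -0.0001
```

```bash
python3 -m pendant '[{"ax":0,"ay":0,"az":0,"x":1.6,"y":30,"z":1.7,"fingers":0},{"ax":0,"ay":0,"az":0,"x":0,"y":55,"z":0,"fingers":0},{"ax":0,"ay":0,"az":0,"x":0,"y":35,"z":0,"fingers":0},{"ax":0,"ay":0,"az":0,"x":0,"y":18,"z":0,"fingers":0},{"ax":0,"ay":0,"az":0,"x":0,"y":0,"z":0,"fingers":0}]'
python3 - <<'E'
from h import *
st=get_state(); print(st['tool_pos'],st['ee_rot'],st['wrist_force'])
w=snap('wrist','w1.png'); print(w['mtx'],w['tool_from_camera'])
s=snap('side','s1.png'); c=s['color'][190:330,290:430]
t=snap('top'); d=t['color'][150:290,320:460]
cv2.imwrite('pics/c1.png',np.hstack([cv2.resize(i,(400,400),interpolation=cv2.INTER_CUBIC) for i in(c,d)])[:,:,::-1])
E
```

```text
clock: 3.5
tool_pos: [0.6131, -0.1131, 0.1651]
ee_rot: [-1.569, -0.0, 1.328]
wrist_force: [0.0, -0.3, 0.2]
opening: 0.0
[ 0.61306302 -0.11310637  0.16506611] [-1.56850227e+00 -2.51098076e-04  1.32756724e+00] [ 0.01516702 -0.28003291  0.17141419]
[[371.64829954   0.         323.00147977]
 [  0.         371.64829954 241.53390456]
 [  0.           0.           1.        ]] [[ 9.99999309e-01 -8.17416318e-04  8.45214200e-04  1.09924193e-03]
 [-1.05853365e-03 -3.12883615e-01  9.49790884e-01 -6.89041172e-02]
 [-5.11920892e-04 -9.49791122e-01 -3.12884264e-01  8.14906848e-02]
 [ 0.00000000e+00  0.00000000e+00  0.00000000e+00  1.00000000e+00]]
```

View pics/w1.png

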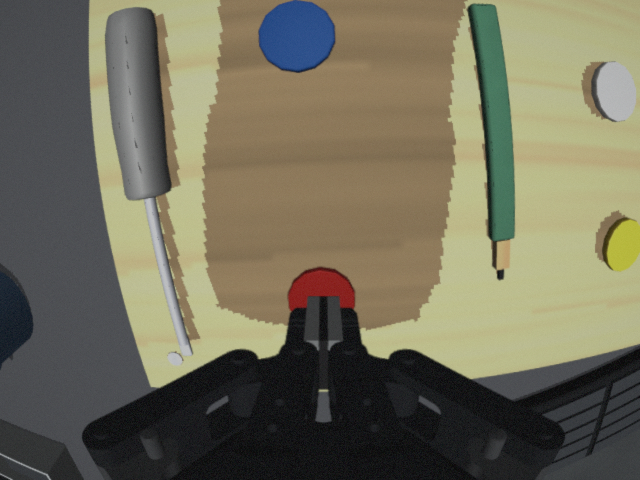

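View pics/c1.png

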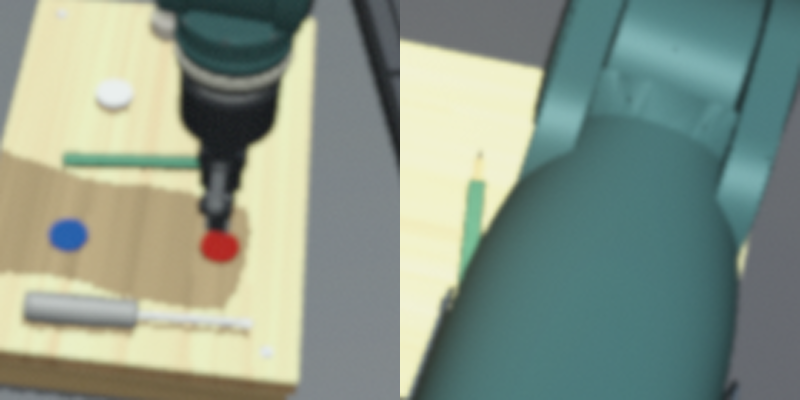

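```bash
cat >> h.py <<'E'
def wproj(w,st,P):
    T=np.array(w['tool_from_camera']); K=np.array(w['mtx'])
    Rt=R.from_euler('xyz',st['ee_rot']).as_matrix()
    p=(np.atleast_2d(P)-st['tool_pos'])@Rt; c=(p-T[:3,3])@T[:3,:3]
    r=np.hypot(c[:,0],c[:,1]); th=np.arctan2(r,c[:,2]); k=th/np.maximum(r,1e-9)*K[0,0]
    return np.c_[c[:,0]*k+K[0,2],c[:,1]*k+K[1,2]]
def wpx2z(w,st,p,z):
    T=np.array(w['tool_from_camera']); K=np.array(w['mtx'])
    v=(np.array(p)-[K[0,2],K[1,2]])/K[0,0]; th=np.linalg.norm(v); d=np.r_[v/th*np.sin(th),np.cos(th)]
    Rt=R.from_euler('xyz',st['ee_rot']).as_matrix(); d=Rt@T[:3,:3]@d; o=Rt@T[:3,3]+st['tool_pos']
    return o+d*(z-o[2])/d[2]
def circ(x,y,z,r=.017):
    a=np.linspace(0,2*np.pi,72,endpoint=False); return np.c_[x+r*np.cos(a),y+r*np.sin(a),a*0+z]
E
cat > wl.py <<'E'
from h import *
import sys
st=get_state(); w=snap('wrist'); im=w['color'][:,:,::-1].copy()
print(st['tool_pos'].round(4))
CAP=dict(red=(.6145,-.116),yellow=(.6315,.069),blue=(.4915,-.0965),white=(.5405,.068))
for a in sys.argv[1:]:
    c,x,y,z=a.split(','); CAP[c]=(float(x),float(y),float(z))
for c,v in CAP.items():
    z=v[2] if len(v)>2 else .073
    q=wproj(w,st,circ(v[0],v[1],z)); cv2.polylines(im,[np.round(q*8).astype(np.int32)],True,(255,0,255),1,cv2.LINE_AA,3)
    for m in spotter.masks_of(c+'_cap','wrist')[:2]: print(c,m['conf'],m['location'],m['region'].sum(),wpx2z(w,st,m['location'],z).round(4))
    for m in spotter.pinpoint(c+'_top','wrist')[:1]: print(c,'pt',m['conf'],m['location'],wpx2z(w,st,m['location'],z).round(4))
tip=st['tool_pos']+R.from_euler('xyz',st['ee_rot']).as_matrix()@[0,.073,0]
cv2.circle(im,tuple(int(v) for v in wproj(w,st,tip)[0]),3,(0,255,0),-1); print('tip',tip.round(4))
import time; f='pics/wl%d.png'%int(time.time()); cv2.imwrite(f,im); print(f)
E
python3 wl.py
```

```text
[ 0.6143 -0.1137  0.1671]
red 0.97 [318.7, 284.5] 2156 [ 0.6084 -0.1132  0.073 ]
red pt 0.76 [320.6, 295.8] [ 0.6145 -0.1138  0.073 ]
yellow 0.92 [623.6, 238.7] 1634 [0.6293 0.0686 0.073 ]
yellow pt 0.86 [624.6, 241.1] [0.6312 0.0697 0.073 ]
blue 0.95 [298.5, 33.0] 4218 [ 0.4938 -0.0933  0.073 ]
blue pt 0.84 [295.0, 31.1] [ 0.4925 -0.0946  0.073 ]
white 0.68 [610.6, 89.4] 2114 [0.5418 0.0637 0.073 ]
white 0.61 [296.2, 28.2] 4281 [ 0.4914 -0.0938  0.073 ]
white pt 0.59 [615.2, 89.1] [0.5419 0.0675 0.073 ]
tip [ 0.6144 -0.1138  0.0941]
pics/wl1796663587.png
```

```bash
ls pics
```

```text
c1.png
crop0.png
s1.png
side0.png
top0.png
w1.png
wl1796663587.png
```

View pics/wl1796663587.png

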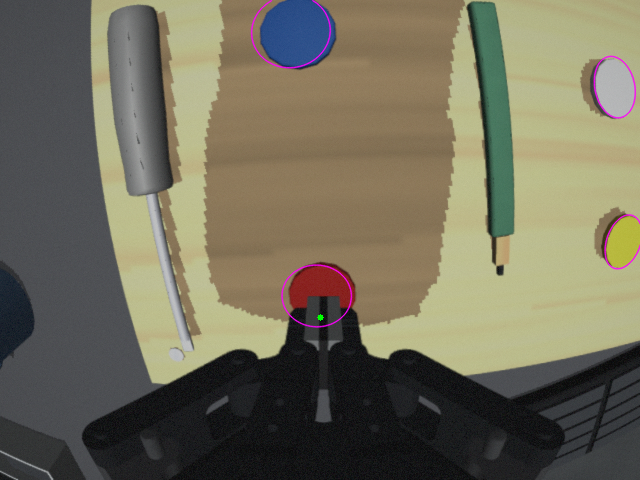

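```bash
python3 -m pendant '[{"ax":0,"ay":0,"az":0,"x":0,"y":8,"z":0,"fingers":0},{"ax":0,"ay":0,"az":0,"x":0,"y":6,"z":0,"fingers":0},{"ax":0,"ay":0,"az":0,"x":0,"y":2,"z":0,"fingers":0},{"ax":0,"ay":0,"az":0,"x":0,"y":1,"z":0,"fingers":0},{"ax":0,"ay":0,"az":0,"x":0,"y":1,"z":0,"fingers":0}]'
python3 -m pendant '[{"ax":0,"ay":0,"az":0,"x":0,"y":1,"z":0,"fingers":0},{"ax":0,"ay":0,"az":0,"x":0,"y":1,"z":0,"fingers":0},{"ax":0,"ay":0,"az":0,"x":0,"y":1,"z":0,"fingers":0}]'
```

```text
clock: 4.72
tool_pos: [0.614, -0.114, 0.148]
ee_rot: [-1.571, 0.0, 1.327]
wrist_force: [-0.3, 0.1, -0.3]
opening: 0.0001
clock: 5.1
tool_pos: [0.614, -0.114, 0.1449]
ee_rot: [-1.571, -0.0, 1.327]
wrist_force: [-0.4, -0.1, 3.5]
opening: -0.0005
```

```bash
python3 -m pendant '[{"ax":0,"ay":0,"az":0,"x":0,"y":1,"z":0,"fingers":0},{"ax":0,"ay":0,"az":0,"x":0,"y":1,"z":0,"fingers":0},{"ax":0,"ay":0,"az":0,"x":0,"y":1,"z":0,"fingers":0},{"ax":0,"ay":0,"az":0,"x":0,"y":1,"z":0,"fingers":0}]'
python3 -m pendant '[{"ax":0,"ay":0,"az":0,"x":0,"y":1,"z":0,"fingers":0}]'
```

```text
clock: 5.6
tool_pos: [0.614, -0.114, 0.1409]
ee_rot: [-1.571, -0.0, 1.327]
wrist_force: [-0.8, -0.1, 3.5]
opening: 0.0001
clock: 5.72
tool_pos: [0.614, -0.114, 0.1398]
ee_rot: [-1.571, 0.0, 1.327]
wrist_force: [-0.8, -0.3, 3.8]
opening: -0.0
```

```bash
python3 -m pendant '[{"ax":0,"ay":0,"az":0,"x":0,"y":0.5,"z":0,"fingers":0}]'
python3 -m pendant '[{"ax":0,"ay":0,"az":0,"x":0,"y":0.3,"z":0,"fingers":0}]'
```

```text
clock: 5.85
tool_pos: [0.614, -0.114, 0.1393]
ee_rot: [-1.571, 0.0, 1.327]
wrist_force: [-0.7, -0.3, 4.0]
opening: -0.0001
clock: 5.98
tool_pos: [0.614, -0.114, 0.1391]
ee_rot: [-1.571, -0.0, 1.327]
wrist_force: [-0.5, 0.1, 3.2]
opening: 0.0002
```

```bash
python3 -m pendant '[{"ax":0,"ay":0,"az":0,"x":0,"y":0.3,"z":0,"fingers":0}]'
python3 -m pendant '[{"ax":0,"ay":0,"az":0,"x":0,"y":0.2,"z":0,"fingers":0}]'
```

```text
clock: 6.1
tool_pos: [0.614, -0.114, 0.1388]
ee_rot: [-1.571, -0.0, 1.327]
wrist_force: [-0.6, -0.3, 3.6]
opening: -0.0002
clock: 6.22
tool_pos: [0.614, -0.114, 0.1386]
ee_rot: [-1.571, 0.0, 1.327]
wrist_force: [-2.7, -0.0, 6.6]
opening: 0.0001
```

```bash
python3 -m pendant '[{"ax":0,"ay":0,"az":0,"x":0,"y":-5,"z":0,"fingers":0},{"ax":0,"ay":0,"az":0,"x":0,"y":-30,"z":0,"fingers":0},{"ax":0,"ay":0,"az":0,"x":40,"y":0,"z":6,"fingers":0},{"ax":0,"ay":0,"az":0,"x":55,"y":0,"z":8,"fingers":0},{"ax":0,"ay":0,"az":0,"x":55,"y":0,"z":8,"fingers":0}]'
python3 -m pendant '[{"ax":0,"ay":0,"az":0,"x":32,"y":0,"z":5.5,"fingers":0},{"ax":0,"ay":0,"az":0,"x":0,"y":8,"z":0,"fingers":0},{"ax":0,"ay":0,"az":0,"x":0,"y":0,"z":0,"fingers":0}]'
python3 wl.py red,.6145,-.114,.066 yellow,.6313,.0695,.073 blue,.4935,-.0935,.073
```

```text
clock: 6.85
tool_pos: [0.6288, 0.0383, 0.1738]
ee_rot: [-1.571, -0.0, 1.326]
wrist_force: [-0.3, 0.2, 0.1]
opening: -0.0001
clock: 7.22
tool_pos: [0.6308, 0.0688, 0.1649]
ee_rot: [-1.57, 0.001, 1.327]
wrist_force: [0.6, -0.2, 0.1]
opening: -0.0
[0.6308 0.0688 0.1649]
red 0.83 [49.7, 318.4] 1379 [ 0.6136 -0.1091  0.066 ]
red pt 0.69 [47.9, 320.1] [ 0.6145 -0.1117  0.066 ]
yellow 0.85 [327.0, 283.8] 2096 [0.6243 0.0736 0.073 ]
yellow pt 0.67 [324.6, 297.3] [0.631  0.0707 0.073 ]
blue 0.81 [9.0, 131.1] 712 [ 0.4978 -0.0777  0.073 ]
white 0.95 [269.4, 113.4] 4550 [0.5419 0.0686 0.073 ]
white pt 0.66 [269.0, 110.6] [0.5407 0.0687 0.073 ]
tip [0.6308 0.0688 0.0919]
pics/wl1796663654.png
```

View pics/wl1796663654.png

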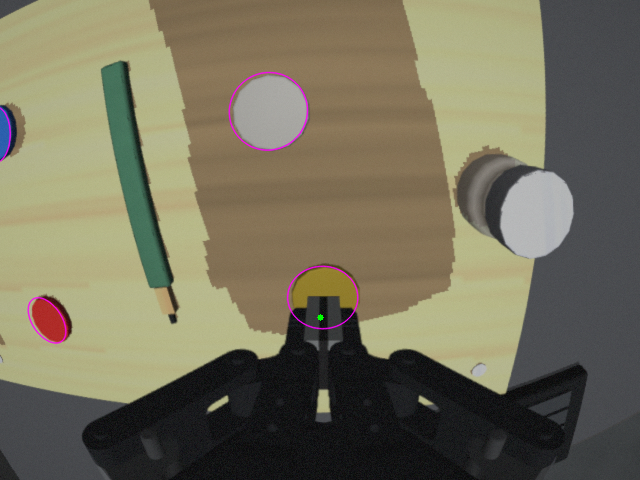

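The wrist view shows the yellow cap at (324,297) just under the closed fingertips. Red at (48,320) fits a circle drawn at 66 mm height, so it is home, and white at (269,111) still stands proud. Next I press yellow.

```bash
python3 -m pendant '[{"ax":0,"ay":0,"az":0,"x":1,"y":8,"z":0,"fingers":0},{"ax":0,"ay":0,"az":0,"x":0,"y":6,"z":0,"fingers":0},{"ax":0,"ay":0,"az":0,"x":0,"y":2,"z":0,"fingers":0},{"ax":0,"ay":0,"az":0,"x":0,"y":1,"z":0,"fingers":0},{"ax":0,"ay":0,"az":0,"x":0,"y":1,"z":0,"fingers":0}]'
python3 -m pendant '[{"ax":0,"ay":0,"az":0,"x":0,"y":1,"z":0,"fingers":0},{"ax":0,"ay":0,"az":0,"x":0,"y":1,"z":0,"fingers":0},{"ax":0,"ay":0,"az":0,"x":0,"y":1,"z":0,"fingers":0}]'
python3 -m pendant '[{"ax":0,"ay":0,"az":0,"x":0,"y":1,"z":0,"fingers":0},{"ax":0,"ay":0,"az":0,"x":0,"y":1,"z":0,"fingers":0}]'
```

```text
clock: 8.3
tool_pos: [0.6315, 0.0703, 0.1476]
ee_rot: [-1.571, -0.0, 1.327]
wrist_force: [-0.2, 0.5, -0.4]
opening: -0.0001
clock: 8.68
tool_pos: [0.6315, 0.0702, 0.1448]
ee_rot: [-1.571, -0.0, 1.327]
wrist_force: [-1.5, 1.0, 3.4]
opening: -0.0001
clock: 8.93
tool_pos: [0.6315, 0.0703, 0.1426]
ee_rot: [-1.571, -0.0, 1.327]
wrist_force: [-1.5, 1.2, 4.2]
opening: 0.0002
```

```bash
python3 -m pendant '[{"ax":0,"ay":0,"az":0,"x":0,"y":1,"z":0,"fingers":0},{"ax":0,"ay":0,"az":0,"x":0,"y":1,"z":0,"fingers":0},{"ax":0,"ay":0,"az":0,"x":0,"y":1,"z":0,"fingers":0}]'
python3 -m pendant '[{"ax":0,"ay":0,"az":0,"x":0,"y":0.4,"z":0,"fingers":0},{"ax":0,"ay":0,"az":0,"x":0,"y":0.3,"z":0,"fingers":0}]'
```

```text
clock: 9.3
tool_pos: [0.6315, 0.0703, 0.1395]
ee_rot: [-1.571, 0.0, 1.327]
wrist_force: [-0.4, 0.7, 4.4]
opening: 0.0
clock: 9.55
tool_pos: [0.6315, 0.0702, 0.1389]
ee_rot: [-1.571, -0.0, 1.327]
wrist_force: [-0.7, 0.1, 3.5]
opening: -0.0
```

```bash
python3 -m pendant '[{"ax":0,"ay":0,"az":0,"x":0,"y":0.2,"z":0,"fingers":0}]'
```

```text
clock: 9.68
tool_pos: [0.6315, 0.0703, 0.1387]
ee_rot: [-1.571, -0.0, 1.327]
wrist_force: [-0.5, 0.3, 3.1]
opening: -0.0003
```

```bash
python3 -m pendant '[{"ax":0,"ay":0,"az":0,"x":0,"y":0.2,"z":0,"fingers":0}]'
python3 -m pendant '[{"ax":0,"ay":0,"az":0,"x":0,"y":0.2,"z":0,"fingers":0}]'
```

```text
clock: 9.8
tool_pos: [0.6315, 0.0702, 0.1386]
ee_rot: [-1.571, -0.0, 1.327]
wrist_force: [0.1, -0.2, 7.5]
opening: 0.0001
clock: 9.93
tool_pos: [0.6315, 0.0703, 0.1386]
ee_rot: [-1.571, -0.0, 1.327]
wrist_force: [-2.7, 0.0, 10.7]
opening: 0.0
```

```bash
python3 -m pendant '[{"ax":0,"ay":0,"az":0,"x":0,"y":-5,"z":0,"fingers":0},{"ax":0,"ay":0,"az":0,"x":0,"y":-30,"z":0,"fingers":0},{"ax":0,"ay":0,"az":0,"x":-40,"y":0,"z":19.5,"fingers":0},{"ax":0,"ay":0,"az":0,"x":-50,"y":0,"z":24.5,"fingers":0},{"ax":0,"ay":0,"az":0,"x":-50,"y":0,"z":24.5,"fingers":0}]'
python3 -m pendant '[{"ax":0,"ay":0,"az":0,"x":-40,"y":0,"z":20,"fingers":0},{"ax":0,"ay":0,"az":0,"x":-13,"y":8,"z":6,"fingers":0},{"ax":0,"ay":0,"az":0,"x":0,"y":0,"z":0,"fingers":0}]'
python3 wl.py red,.6145,-.114,.066 yellow,.6313,.0705,.066 blue,.493,-.094,.073
```

```text
clock: 10.55
tool_pos: [0.53, -0.05, 0.1733]
ee_rot: [-1.571, 0.0, 1.328]
wrist_force: [0.2, -0.6, 0.7]
opening: -0.0001
clock: 10.92
tool_pos: [0.4929, -0.0944, 0.1649]
ee_rot: [-1.57, -0.0, 1.326]
wrist_force: [-0.8, 1.3, -0.8]
opening: 0.0
[ 0.4929 -0.0944  0.1649]
red pt 0.21 [50.6, 401.9] [ 0.5441 -0.3265  0.066 ]
yellow 0.67 [579.9, 390.5] 929 [0.6259 0.0688 0.066 ]
yellow 0.27 [320.6, 284.3] 2326 [ 0.4891 -0.0934  0.066 ]
yellow pt 0.68 [51.4, 404.3] [ 0.5466 -0.3275  0.066 ]
blue 0.67 [323.0, 282.8] 2408 [ 0.4854 -0.0913  0.073 ]
blue pt 0.56 [322.2, 297.3] [ 0.4928 -0.0936  0.073 ]
white 0.56 [593.7, 296.3] 1566 [0.5385 0.0628 0.073 ]
white pt 0.7 [599.0, 295.4] [0.5394 0.0674 0.073 ]
tip [ 0.4928 -0.0944  0.0919]
pics/wl1796663742.png
```

View pics/wl1796663742.png

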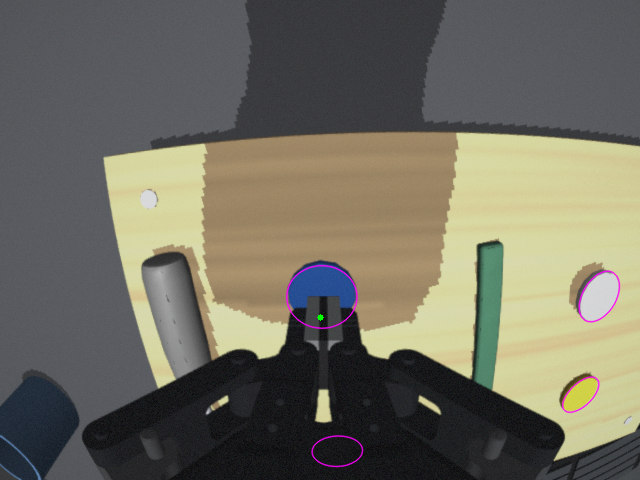

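The wrist view shows blue at (322,295) under the tips. Yellow at (580,394) fits the 66 mm circle, so it is home, and white at (599,296) is still proud. Next I press blue.

```bash
python3 -m pendant '[{"ax":0,"ay":0,"az":0,"x":0.5,"y":8,"z":1,"fingers":0},{"ax":0,"ay":0,"az":0,"x":0,"y":6,"z":0,"fingers":0},{"ax":0,"ay":0,"az":0,"x":0,"y":2,"z":0,"fingers":0},{"ax":0,"ay":0,"az":0,"x":0,"y":1,"z":0,"fingers":0},{"ax":0,"ay":0,"az":0,"x":0,"y":1,"z":0,"fingers":0}]'
python3 -m pendant '[{"ax":0,"ay":0,"az":0,"x":0,"y":1,"z":0,"fingers":0},{"ax":0,"ay":0,"az":0,"x":0,"y":1,"z":0,"fingers":0},{"ax":0,"ay":0,"az":0,"x":0,"y":1,"z":0,"fingers":0}]'
python3 -m pendant '[{"ax":0,"ay":0,"az":0,"x":0,"y":1,"z":0,"fingers":0},{"ax":0,"ay":0,"az":0,"x":0,"y":1,"z":0,"fingers":0}]'
```

```text
clock: 12.0
tool_pos: [0.4923, -0.0935, 0.1473]
ee_rot: [-1.571, 0.0, 1.327]
wrist_force: [0.9, 0.2, 0.0]
opening: 0.0001
clock: 12.38
tool_pos: [0.4923, -0.0935, 0.1444]
ee_rot: [-1.571, 0.0, 1.327]
wrist_force: [-0.9, 0.3, 3.6]
opening: -0.0002
clock: 12.62
tool_pos: [0.4923, -0.0935, 0.1423]
ee_rot: [-1.571, 0.0, 1.327]
wrist_force: [-1.3, -0.8, 3.9]
opening: 0.0
```

```bash
python3 -m pendant '[{"ax":0,"ay":0,"az":0,"x":0,"y":1,"z":0,"fingers":0},{"ax":0,"ay":0,"az":0,"x":0,"y":1,"z":0,"fingers":0},{"ax":0,"ay":0,"az":0,"x":0,"y":1,"z":0,"fingers":0}]'
python3 -m pendant '[{"ax":0,"ay":0,"az":0,"x":0,"y":0.3,"z":0,"fingers":0},{"ax":0,"ay":0,"az":0,"x":0,"y":0.2,"z":0,"fingers":0}]'
python3 -m pendant '[{"ax":0,"ay":0,"az":0,"x":0,"y":0.2,"z":0,"fingers":0}]'
```

```text
clock: 13.0
tool_pos: [0.4924, -0.0935, 0.1392]
ee_rot: [-1.571, -0.0, 1.327]
wrist_force: [-1.0, 0.4, 3.1]
opening: -0.0002
clock: 13.25
tool_pos: [0.4923, -0.0935, 0.1388]
ee_rot: [-1.571, 0.0, 1.327]
wrist_force: [-0.4, -0.7, 4.0]
opening: 0.0001
clock: 13.38
tool_pos: [0.4923, -0.0935, 0.1386]
ee_rot: [-1.571, 0.0, 1.327]
wrist_force: [-0.6, 0.4, 7.0]
opening: -0.0001
```

Blue has reached its stop: the force rose to 7 N at the same height where red and yellow stopped. I'll retract and check the panel.

```bash
python3 -m pendant '[{"ax":0,"ay":0,"az":0,"x":0,"y":-5,"z":0,"fingers":0},{"ax":0,"ay":0,"az":0,"x":0,"y":-40,"z":0,"fingers":0},{"ax":0,"ay":0,"az":0,"x":0,"y":-60,"z":0,"fingers":0},{"ax":0,"ay":0,"az":0,"x":0,"y":-50,"z":20,"fingers":0},{"ax":0,"ay":0,"az":0,"x":0,"y":0,"z":50,"fingers":0}]'
python3 -m pendant '[{"ax":0,"ay":0,"az":0,"x":0,"y":0,"z":40,"fingers":0},{"ax":0,"ay":0,"az":0,"x":0,"y":0,"z":0,"fingers":0},{"ax":0,"ay":0,"az":0,"x":0,"y":0,"z":0,"fingers":0}]'
python3 wl.py red,.6145,-.114,.066 yellow,.6313,.0705,.066 blue,.492,-.0935,.066
python3 - <<'E'
from h import *
snap('side','s2.png'); snap('top','t2.png'); print(get_state()['wrist_force'],get_state()['clock'])
E
```

```text
clock: 14.0
tool_pos: [0.4258, -0.0772, 0.2967]
ee_rot: [-1.577, 0.001, 1.327]
wrist_force: [-0.2, 0.0, -1.1]
opening: -0.0001
clock: 14.38
tool_pos: [0.3859, -0.0671, 0.2938]
ee_rot: [-1.572, 0.0, 1.327]
wrist_force: [-0.3, 0.7, 0.1]
opening: 0.0001
[ 0.3859 -0.0671  0.2938]
red 0.67 [418.4, 331.2] 641 [ 0.512 -0.003  0.066]
red pt 0.7 [328.6, 421.3] [ 0.6066 -0.1143  0.066 ]
yellow pt 0.53 [489.6, 396.0] [0.629  0.0702 0.066 ]
white 0.9 [485.3, 338.5] 670 [0.5375 0.0628 0.073 ]
white pt 0.88 [490.3, 336.6] [0.537  0.0684 0.073 ]
tip [ 0.3859 -0.0671  0.2208]
pics/wl1796663793.png
[-0.6716397  -0.74157718  0.16759392] 14.925
```

View pics/wl1796663793.png

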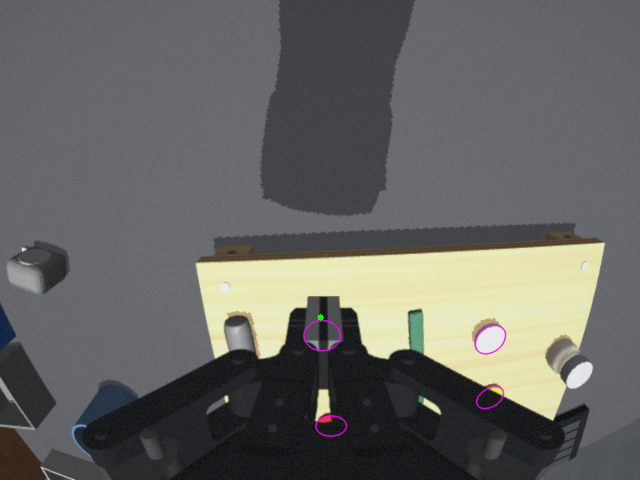

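View pics/s2.png

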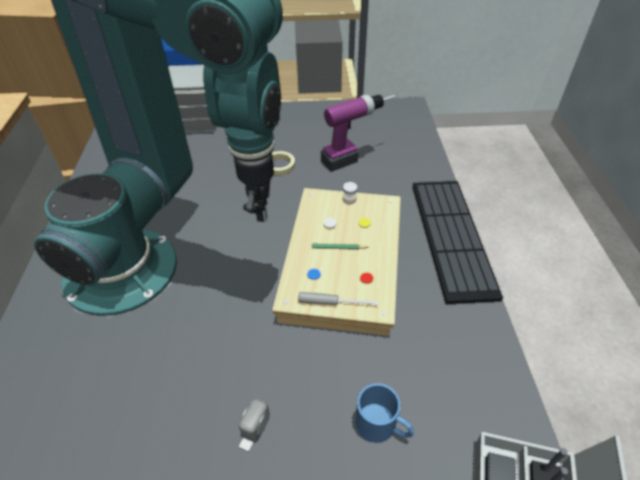

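Run:
```python
from h import *
a=cv2.imread('pics/side0.png')[180:340,270:415]; b=cv2.imread('pics/s2.png')[180:340,270:415]
cv2.imwrite('pics/cmp.png',np.hstack([cv2.resize(i,(400,441),interpolation=cv2.INTER_CUBIC) for i in(a,b)]))
```

```text
(no output)
```

View pics/cmp.png

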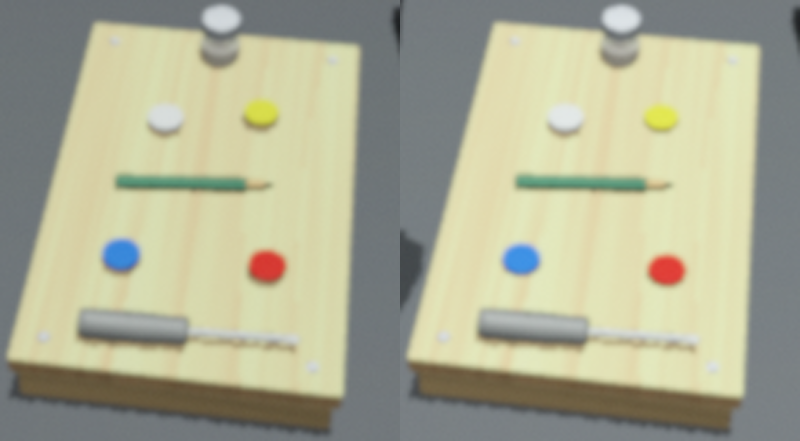

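In the before/after side view, red, yellow and blue have dropped about 4–5 px in the enlarged crop and lost their shadow rims. White at (330,223), the pencil, jar and screwdriver look unchanged. The arm is clear of everything, so I'm handing in.

```bash
python3 -c "
from plant import workorder; print(workorder.sign_off())"
```

```text
the job is handed in; nothing more can be done
None
```

I pressed the red, yellow and blue screw covers home, in that order, with the closed fingertips, then lifted clear and handed in at about 15 s of the 42 s limit.

- **Presses:** each cap slid at about 3–4 N. The force then rose at the stop, with the TCP at 0.1386 m for all three. The highest readings were 6.6 N (red), 10.7 N (yellow) and 7.0 N (blue), well under the 30 N limit.
- **Last pictures:** the side view shows those three caps lower and flat on the panel. White still stands proud, and the tools and other things look unmoved. The wrist force was about zero after retracting.
- **Disagreements:**
  - The first top and side camera positions differed by up to 3 mm from the wrist view, which I used to fine-tune the aim.
  - In the final wrist picture the fingers hid blue and most of red, and some network detections there were wrong. The check on those two therefore rests on the side view and the force stop.

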